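# Pair the orange repeater with the router

## Robot

A 6-joint arm with a two-finger parallel gripper is mounted at the origin on the work surface. World frame = base frame: x ahead of the robot, y to its left, z up, the work surface at z = 0. Lengths are in mm, angles in rad, forces in N, time in s.
With the tool pointing down it reaches from about 350 to 775 mm from the base axis. Payload 7.3 kg.
Tool frame: the origin (TCP) lies between the finger pads, 19 mm behind the fingertips; this is the grasp point; z points along the fingers, y is the line along which they close (so a half turn about z gives the same grasp; the last joint's range is limited). The gripper opens to 92 mm and grips with 3 to 60 N. Pads are 19 mm wide; open, the fingers measure 130 mm over their backs; the gripper's body (75 mm by 190 mm) begins 47 mm behind the grasp point.
Start: joints at [-1.456, 0.342, 1.524, -0, 1.275, -0.146], TCP at [135.395, -507.259, 245.541] pointing down, gripper open.
Joint ranges: [-2.53, 2.53], [-0.77, 2.02], [0.04, 2.7], [-1, 4.14], [0.28, 2.66], [-3.11, 3.11]. Speed limits (rad/s): [2.57, 2.57, 3.14, 3.14, 3.14, 3.14].

## Interface

Orientations are given as [roll, pitch, yaw] about the fixed x, y, z axes, in that order (R = Rz(yaw) Ry(pitch) Rx(roll)).
In Python, from plant import * gives the robot as it stands. The module is installed in compiled form; this text tells all that it offers.
- The arm moves only by the shell command python3 -m inch 'ROWS'. ROWS is JSON, a list of rows, each a list of 5 numbers: the shift along the tool's x, y, z in m, then the turn about the tool's z in rad, then the opening, from 0 (shut) to 1 (fully open). In form: [[tx, ty, tz, spin, claw], ...]. A call has 1 to 8 rows; each row is the pose to reach, as a shift and turn from the pose commanded when the call began, along the tool's axes at that moment; what a row does not reach only later rows make up. A row lasts 1/12 s, in which the tool goes at most 41.7 mm and 7.16 degrees, less where a joint would pass 70% of its speed; a pose out of reach is approached as far as the arm can. A call with a gripper value outside its range is refused whole. The fingers move at their own pace and stop on an object; the grip force is fixed at half the most. Time passes only in rows, so rows that repeat a pose let the fingers close. It gives the time, the measured TCP pose, the force, the opening and the grip force at its end, in the units of the state.
- get_obs(): the state, without advancing time (a new reading comes with each control period).
- capture(name): name is "scene" or "top" or "wrist"; returns a dict with "color" (384x512x3 uint8, red, green, blue), "intrinsics" (3x3 intrinsics, pixels), "distortion" ([k1, k2, p1, p2, k3] as OpenCV has them; the pictures are not rectified), "pose" (4x4, takes a point from camera to world coordinates). Camera axes: x right, y down, z forward; pixel columns grow to the right and rows downward; lengths in mm; the calibration is good to about 2 mm. A picture is of the moment at which its call begins. There is no depth.
- close_job(): hands the job in; it is judged then, once.
Trained networks look in a picture, given as the dict that the camera call returned (one of the last four; its "shot" number tells which), for a name from the list of things; names that differ only in an ending like _2 or _b are one class to them, and where a whole thing is asked for, a point or a joint stands for the part that bears it (a point fixed in the world has none). Each returns a list of dicts, best first, with "conf" (0 to 1); they miss things now and then, are a little off and sometimes report something else, mostly with a low value. They report only what shows in the picture. A call takes as long as a camera call. They do not tell look-alikes from the thing itself.
- look_for(picture, target): "rect" ([centre column, centre row, width, height] in pixels, round what is visible of it).
- trace(picture, target): "pixels" (384x512 bool, what is visible of it) and "rect" ([centre column, centre row, width, height] in pixels, round what is visible of it).
- tip_of(picture, target): "centre" ([column, row] in pixels: a listed point, or the origin of a listed thing).
The state is a dict: "time": time; "joint_positions": joint angles; "dq": joint speeds; "tau": joint torques, N m; "tool_pos": TCP position; "tcp_rot": TCP orientation; "contact_force": force on the tool from outside, world axes, zero at the start; "moment": the same for the moment, N m; "grip_width": finger opening in mm; "finger_force": force on a finger pad.
Only numpy, scipy, OpenCV 4.12 (cv2) and the standard library are available. Lean on these libraries where they do the work, as an engineer would, in place of code of your own. Each camera call takes 0.05 s, during which the arm holds its last target. There are 200 camera calls.

## Task

Pair the repeater with the orange ring: press the blue button on top of the router all the way in for about a second and let it come back out, then point at the small dark sensor lens on top of the orange repeater with the fingers pointing down, fingertips 2 to 3 cm above it without touching it, keep still there for at least three seconds, and finish still pointing. Do not press the router's grey button, do not point at the green or black repeater, and do not touch, lift or shift any repeater or disturb the other things on the desk.

Things in the scene. Friction and masses are not known exactly. Their poses are not given: they have to be found in the camera images.
- router: white upright router fixed to the desk, 232 mm wide (its y) including the foot, 60 mm deep (its x) at the foot and 46 mm above, 170 mm tall; sockets on its +x side; the two round buttons stand on its top edge. Origin at the centre of its underside, z up; it stands at varying places and yaw.
- pair_button (a joint): travel of the router's blue push button (22 mm diameter), which points up: 0 = out, 0.006 m = fully in; springs back when released; about 4 N presses it fully in.
- pair_button_top (a point): centre of the top face of the blue button: 192 mm above the desk when out, moving down with the button. It stands 10 mm proud of a white round collar 38 mm wide and 12 mm high (4 mm proud when fully in). On the router's top edge, 45 mm from the router's middle towards the router's -y.
- power_button (a joint): travel of the router's grey push button, same size and spring, to be left alone: 0 = out, 0.006 m = fully in.
- power_button_top (a point): centre of the top face of the grey button, 192 mm above the desk, in a like collar, 45 mm from the router's middle towards its +y, so 90 mm from the blue one.
- repeater_orange: loose round white mesh repeater (puck), 64 mm diameter, 45 mm tall, 0.1 to 0.25 kg, with a flat orange ring (54 mm outside diameter) on its top and a thin band of the same colour round its foot. Origin at the centre of its underside, z up.
- repeater_green: loose round white mesh repeater (puck), 64 mm diameter, 45 mm tall, 0.1 to 0.25 kg, with a flat green ring (54 mm outside diameter) on its top and a thin band of the same colour round its foot. Origin at the centre of its underside, z up.
- repeater_black: loose round white mesh repeater (puck), 64 mm diameter, 45 mm tall, 0.1 to 0.25 kg, with a flat black ring (54 mm outside diameter) on its top and a thin band of the same colour round its foot. Origin at the centre of its underside, z up.
- repeater_orange_lens (a point): centre of the top of the orange repeater's round dark touchless sensor lens (15 mm diameter, in a 26 mm white disc in the middle of the top face, 45 mm above the table). z up.
- repeater_green_lens (a point): centre of the top of the green repeater's round dark touchless sensor lens (15 mm diameter, in a 26 mm white disc in the middle of the top face, 45 mm above the table). z up.
- repeater_black_lens (a point): centre of the top of the black repeater's round dark touchless sensor lens (15 mm diameter, in a 26 mm white disc in the middle of the top face, 45 mm above the table). z up.
- adapter: loose black plug-in power adapter lying flat, 62 x 42 x 30 mm, its metal blades along its +x reaching 47 mm from the origin. Origin at the centre of its underside.
- splitter: loose grey phone-socket splitter, 45 x 30 x 22 mm. Origin at the centre of its underside.
- screwdriver: loose screwdriver, 160 mm long, lying along its x, handle to -x. Origin near its middle, on the desk.
- mug: loose blue mug, 80 mm diameter, 92 mm tall, handle at its +y. Origin at the centre of its underside.
- pen_pot: loose empty black pen pot, 72 mm diameter at the rim, 95 mm tall. Origin at the centre of its underside.
Mind the look-alikes: they are no part of the job. What is shaped like the repeater_orange but red or turquoise is not meant.

How it is judged:
By the outcome, as a careful person would: the job done as asked, in the order asked, and still so for the second after the job is handed in, with the robot touching nothing.
It also fails if it takes over 48 s, if anything falls off the work surface, if the arm or the gripper's body presses on something with over 40 N, if the wrist force passes 120 N, or if a joint passes its speed limit or range.

## Working session

There is one attempt and no reset: what is moved stays moved. The work goes in short steps, Python scripts to look and compute and a shell command to move; the robot and the scene stay as the last step left them, time stands still between calls to the robot, and variables do not carry over. Pictures are saved under pics/ and viewed, at most 10 in all, crops included, and the job is handed in when it is done.

```bash
mkdir -p pics; cat > h.py <<'E'
from plant import *
import numpy as np, cv2
def ray(p,uv,z):
    K=np.array(p["intrinsics"],float);d=np.array(p["distortion"],float);T=np.array(p["pose"])
    n=cv2.undistortPoints(np.array([[uv]],float),K,d)[0,0]
    r=T[:3,:3]@np.array([n[0],n[1],1]);o=T[:3,3]
    return o+r*(z-o[2])/r[2]
def save(p,f,crop=None,s=1):
    im=p["color"][:,:,::-1]
    if crop: a,b,c,d=crop; im=im[b:d,a:c]
    cv2.imwrite("pics/"+f,cv2.resize(im,None,fx=s,fy=s,interpolation=cv2.INTER_CUBIC))
E
python3 - <<'E'
from h import *
np.set_printoptions(precision=1,suppress=True)
P={n:capture(n) for n in("scene","top")}
cv2.imwrite("pics/a.png",P["scene"]["color"][:,:,::-1]);cv2.imwrite("pics/b.png",P["top"]["color"][:,:,::-1])
for n,p in P.items():
    for t,z in(("pair_button_top",192),("power_button_top",192),("repeater_orange_lens",45),("router",0)):
        for r in tip_of(p,t)[:6]: print(n,t,round(r["conf"],2),np.array(r["centre"]),ray(p,r["centre"],z))
o=get_obs();print(o["time"],o["tool_pos"],o["tcp_rot"],o["contact_force"])
E
```

```text
scene pair_button_top 0.47 [309.7 177.7] [583.9 172.  192. ]
scene power_button_top 0.49 [332.5 170. ] [556.  263.4 192. ]
scene repeater_orange_lens 0.78 [228.2 236.1] [620.5 -96.3  45. ]
scene repeater_orange_lens 0.65 [253.  257.3] [732.2 -51.4  45. ]
scene router 0.83 [315.7 230.9] [611. 203.   0.]
top pair_button_top 0.47 [190.5 168.5] [612.5 168.8 192. ]
top power_button_top 0.39 [156.4 181.3] [577.9 258.9 192. ]
top repeater_orange_lens 0.83 [254.9 182. ] [605.5  -0.9  45. ]
top repeater_orange_lens 0.77 [285.4 175.8] [624.1 -91.7  45. ]
top repeater_orange_lens 0.77 [273.9 136.6] [745.7 -58.4  45. ]
top router 0.61 [185.6 188.8] [593.8 212.9   0. ]
0.5 [ 135.4 -507.2  245.5] [3.1 0.  0.3] [-0.3  0.3  0. ]
```

View pics/a.png

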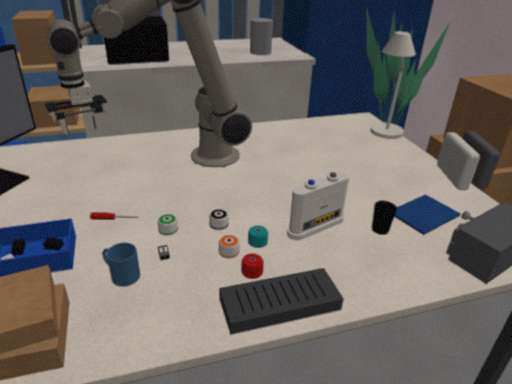

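View pics/b.png

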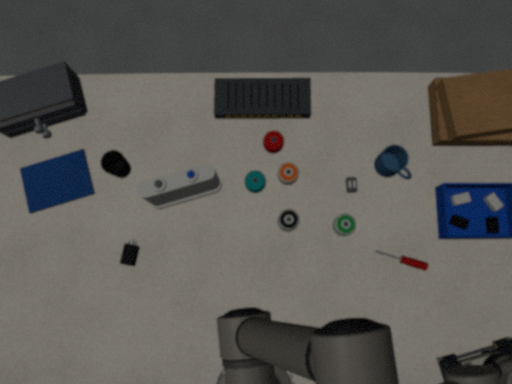

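Scene view: the orange repeater is at (229,245). Top view: orange is at (288,173), with the look-alikes red (273,141), turquoise (255,181), black (289,220) and green (344,224). The blue button is at (191,174) in top and the grey at (160,184). I choose orange (288,173) and the blue button. Next I refine both by colour and check them in one crop.

```bash
python3 - <<'E'
from h import *
np.set_printoptions(precision=1,suppress=True)
ims=[]
for n,oc,bc,gc in(("scene",(229,245),(311,184),(333,177)),("top",(288,173),(191,174),(160,184))):
    p=capture(n);hsv=cv2.cvtColor(p["color"],cv2.COLOR_RGB2HSV).astype(int);H,S,V=hsv[...,0],hsv[...,1],hsv[...,2]
    yy,xx=np.mgrid[:384,:512]
    for nm,c,r,m,z in(("orange",oc,14,(H>5)&(H<20)&(S>110),45),("blue",bc,8,(H>100)&(H<125)&(S>110),192)):
        m=m&(np.hypot(xx-c[0],yy-c[1])<r);uv=np.array([xx[m].mean(),yy[m].mean()])
        lo=(xx[m].min(),xx[m].max(),yy[m].min(),yy[m].max());print(n,nm,m.sum(),uv,lo,ray(p,uv,z))
    print(n,"grey",ray(p,gc,192))
    for t in tip_of(p,"power_button_top")[:2]:print(t)
    c=p["color"][oc[1]-40:oc[1]+40,oc[0]-40:oc[0]+40];b=p["color"][bc[1]-40:bc[1]+40,bc[0]-40:bc[0]+40]
    ims.append(np.hstack([c,b]))
cv2.imwrite("pics/c.png",cv2.resize(np.vstack(ims)[:,:,::-1],None,fx=3.75,fy=3.75,interpolation=cv2.INTER_NEAREST)[:600])
o=get_obs();print(o["tcp_rot"])
E
```

```text
scene orange 137 [228.4 242.1] (np.int64(220), np.int64(237), np.int64(235), np.int64(256)) [ 648.4 -102.6   45. ]
scene blue 19 [310.9 181.6] (np.int64(309), np.int64(313), np.int64(180), np.int64(183)) [606.6 166.  192. ]
scene grey [597.4 244.7 192. ]
{'centre': [333.0, 171.2], 'conf': 0.62}
top orange 182 [288.1 171.7] (np.int64(280), np.int64(296), np.int64(163), np.int64(180)) [ 636.6 -100.    45. ]
top blue 31 [190.2 173.8] (np.int64(187), np.int64(193), np.int64(171), np.int64(176)) [598.  169.1 192. ]
top grey [570.6 249.  192. ]
{'centre': [158.8, 183.1], 'conf': 0.64}
{'centre': [184.4, 189.3], 'conf': 0.31}
[3.1 0.  0.3]
```

View pics/c.png

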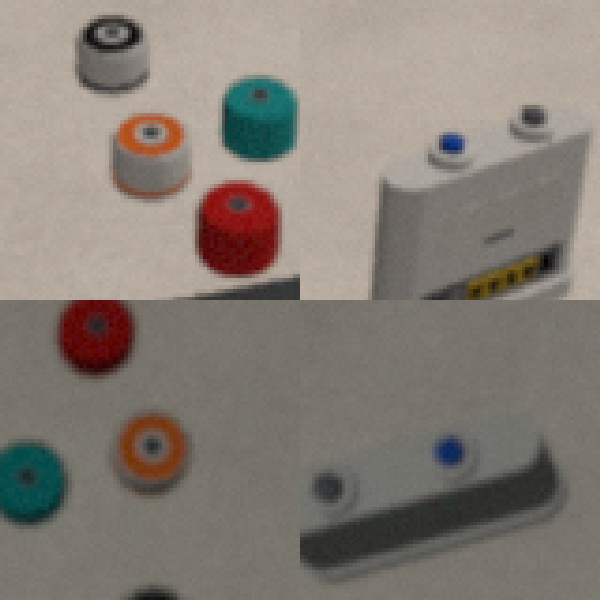

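Crops confirm it: the orange-ringed white puck is centred (lens at scene (229,240), top (288.5,172)), and the blue button is on the nearer end of the router's top, clear of the grey one. Now I work out the move to hover.

```bash
cat >> h.py <<'E'
from scipy.spatial.transform import Rotation as Ro
def delta(t):
    o=get_obs();R=Ro.from_euler("xyz",o["tcp_rot"]).as_matrix()
    print("t",round(o["time"],2),"pos",np.round(o["tool_pos"],1),"rot",np.round(o["tcp_rot"],3),"F",np.round(o["contact_force"],1),"w",o["grip_width"])
    print("tool delta m",np.round(R.T@(np.array(t)-o["tool_pos"])/1000,4))
E
python3 -c "
from h import *
delta([598,169,300])"
```

```text
t 0.7 pos [ 135.4 -507.3  245.6] rot [3.141 0.    0.261] F [ 0.3  1.  -0.3] w 91.70380121863316
tool delta m [ 0.6213 -0.5341 -0.0545]
```

```bash
python3 -m inch '[[0.0,0,-0.04,0,0],[0.31,-0.267,-0.054,0,0],[0.31,-0.267,-0.054,0,0],[0.31,-0.267,-0.054,0,0],[0.31,-0.267,-0.054,0,0],[0.31,-0.267,-0.054,0,0],[0.31,-0.267,-0.054,0,0],[0.31,-0.267,-0.054,0,0]]'; python3 -c "
from h import *
delta([598,169,300])"
```

```text
time: 1.37
tool_pos: [300.3, -264.7, 295.8]
tcp_rot: [3.141, -0.0, 0.26]
contact_force: [1.1, 0.3, 0.5]
grip_width: 43.4
finger_force: 0.0
t 1.37 pos [ 300.3 -264.7  295.8] rot [ 3.141 -0.     0.26 ] F [1.1 0.3 0.5] w 43.41935769519784
tool delta m [ 0.3992 -0.3425 -0.0043]
```

```bash
python3 -m inch '[[0.399,-0.342,-0.004,0,0],[0.399,-0.342,-0.004,0,0],[0.399,-0.342,-0.004,0,0],[0.399,-0.342,-0.004,0,0],[0.399,-0.342,-0.004,0,0],[0.399,-0.342,-0.004,0,0],[0.399,-0.342,-0.004,0,0],[0.399,-0.342,-0.004,0,0]]'; python3 -c "
from h import *
delta([598,169,300])"
```

```text
time: 2.03
tool_pos: [489.1, 10.5, 298.3]
tcp_rot: [3.141, -0.001, 0.261]
contact_force: [0.9, -0.8, -0.0]
grip_width: 0.4
finger_force: 0.0
t 2.03 pos [489.1  10.5 298.3] rot [ 3.141e+00 -1.000e-03  2.610e-01] F [ 0.9 -0.8 -0. ] w 0.3664311003374591
tool delta m [ 0.1461 -0.125  -0.0017]
```

```bash
python3 -m inch '[[0.146,-0.125,-0.002,0,0],[0.146,-0.125,-0.002,0,0],[0.146,-0.125,-0.002,0,0],[0.146,-0.125,-0.002,0,0],[0.146,-0.125,-0.002,0,0],[0.146,-0.125,-0.002,0,0],[0.146,-0.125,-0.002,0,0]]'; python3 - <<'E'
from h import *
np.set_printoptions(precision=1,suppress=True)
p=capture("wrist");save(p,"w1.png")
hsv=cv2.cvtColor(p["color"],cv2.COLOR_RGB2HSV).astype(int);m=((hsv[...,0]>100)&(hsv[...,0]<125)&(hsv[...,1]>130)).astype(np.uint8)
n,l,s,c=cv2.connectedComponentsWithStats(m)
for i in range(1,n):
    if s[i,4]>30: print(s[i],c[i],ray(p,c[i],192))
for t in("pair_button_top","power_button_top"):
    for r in tip_of(p,t)[:3]: print(t,r,ray(p,r["centre"],192))
print(p["pose"])
delta([598,169,225])
E
```

```text
time: 2.62
tool_pos: [597.3, 167.9, 298.9]
tcp_rot: [3.141, 0.002, 0.263]
contact_force: [-0.7, -0.7, -0.0]
grip_width: -0.1
finger_force: 0.0
[   0    7   38  112 2983] [13.7 70.1] [652.5 388.4 192. ]
[241 184  22  23 383] [251.9 195. ] [599.5 172.7 192. ]
pair_button_top {'centre': [253.3, 196.6], 'conf': 0.72} [598.4 171.  192. ]
power_button_top {'centre': [150.9, 199.1], 'conf': 0.88} [572.3 259.4 192. ]
[[  0.3  -0.9  -0.3 672.4]
 [ -1.   -0.2  -0.1 188.9]
 [  0.    0.3  -1.  438.5]
 [  0.    0.    0.    1. ]]
t 2.77 pos [596.8 165.8 300.2] rot [3.1 0.  0.3] F [-0.6 -0.6 -0.8] w 0.6305490960632392
tool delta m [ 0.  -0.   0.1]
```

View pics/w1.png

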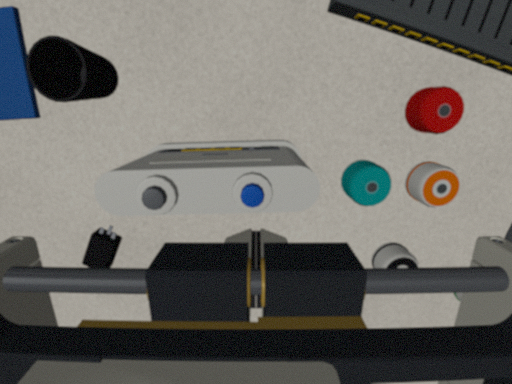

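Wrist view: blue button at (252,195), collar white, dead ahead of the tips; grey at (153,197), orange lens at (441,187). Blue agrees at about (599,171). I descend to just above it.

```bash
python3 -m inch '[[0.0035,-0.0045,0.04,0,0],[0.0035,-0.0045,0.075,0,0],[0.0035,-0.0045,0.08,0,0],[0.0035,-0.0045,0.08,0,0],[0.0035,-0.0045,0.08,0,0]]'; python3 - <<'E'
from h import *
p=capture("wrist");q=capture("scene")
print(ray(p,(441,187),45))
a=p["color"][120:340,150:370];b=q["color"][140:200,280:340]
save(p,"w2.png",(152,140,352,340),3)
delta([599,171,211])
E
```

```text
time: 3.18
tool_pos: [600.0, 171.3, 221.9]
tcp_rot: [3.141, -0.002, 0.26]
contact_force: [0.4, -0.4, 1.1]
grip_width: 0.6
finger_force: 0.0
[647.32812067 -37.46273259  45.        ]
t 3.28 pos [600.6 171.7 222.9] rot [ 3.141 -0.005  0.26 ] F [-0.3  0.1  0.1] w 0.5992310755916617
tool delta m [-0.0018  0.0003  0.0119]
```

View pics/w2.png

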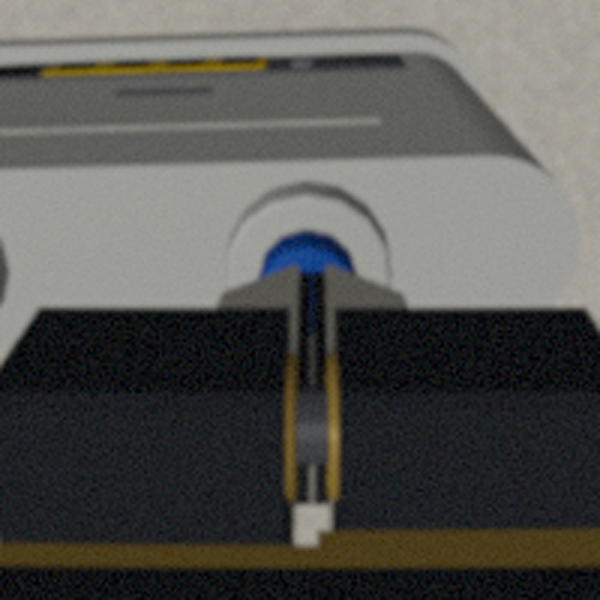

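Tips are centred over the blue button, laterally aligned (crop col ~310). Now I press.

```bash
python3 -m inch '[[0,0,0.008,0,0],[0,0,0.012,0,0],[0,0,0.015,0,0],[0,0,0.0165,0,0],[0,0,0.0165,0,0]]';
```

```text
time: 3.7
tool_pos: [599.9, 172.0, 205.0]
tcp_rot: [3.141, -0.003, 0.261]
contact_force: [-0.5, 0.1, 6.5]
grip_width: 0.8
finger_force: 3.6
```

```bash
python3 -m inch '[[0,0,0.0008,0,0],[0,0,0.0015,0,0],[0,0,0.0015,0,0]]'
```

```text
time: 3.95
tool_pos: [600.0, 172.0, 204.9]
tcp_rot: [3.141, -0.004, 0.261]
contact_force: [-2.4, -1.5, 14.1]
grip_width: 0.3
finger_force: 7.0
```

Fully in: the force rose from 6.5 to 14 N with no further travel. Hold for a bit under a second more, then release.

```bash
python3 -m inch '[[0,0,0,0,0],[0,0,0,0,0],[0,0,0,0,0],[0,0,0,0,0],[0,0,0,0,0],[0,0,0,0,0],[0,0,0,0,0],[0,0,0,0,0]]'; python3 -m inch '[[0,0,-0.005,0,0],[0,0,-0.012,0,0],[0,0,-0.04,0,0],[0,0,-0.08,0,0],[0,0,-0.1,0,0],[0,0,-0.1,0,0]]'; python3 - <<'E'
from h import *
p=capture("wrist");save(p,"w3.png")
for r in tip_of(p,"pair_button_top")[:2]+tip_of(p,"repeater_orange_lens"): print(r)
delta([638,-101,180])
E
```

```text
time: 4.62
tool_pos: [600.0, 172.0, 204.8]
tcp_rot: [3.141, -0.004, 0.261]
contact_force: [-3.1, -1.7, 14.5]
grip_width: 0.5
finger_force: 7.1
time: 5.12
tool_pos: [600.8, 172.4, 307.7]
tcp_rot: [3.141, -0.009, 0.261]
contact_force: [0.6, -0.5, 0.3]
grip_width: 0.4
finger_force: 0.0
{'centre': [256.8, 200.4], 'conf': 0.66}
{'centre': [373.2, 189.3], 'conf': 0.82}
{'centre': [435.4, 192.2], 'conf': 0.66}
{'centre': [440.2, 115.3], 'conf': 0.55}
t 5.27 pos [598.9 172.  301. ] rot [-3.141e+00  2.000e-03  2.610e-01] F [ 0.4  0.9 -0.2] w 0.4262675515049084
tool delta m [-0.0324  0.2739  0.121 ]
```

View pics/w3.png

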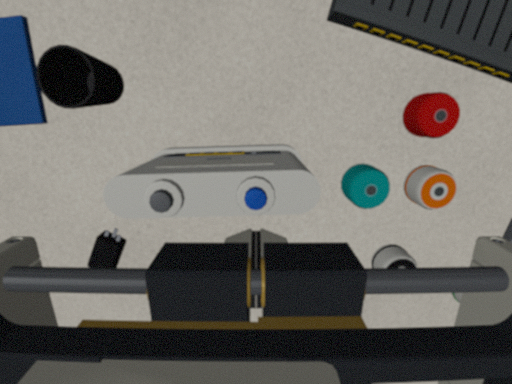

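The button is back out at (256,198), grey untouched, pucks undisturbed. The orange lens is at (438,191). Move above it, staying high.

```bash
python3 -m inch '[[-0.032,0.274,0,0,0],[-0.032,0.274,0,0,0],[-0.032,0.274,0,0,0],[-0.032,0.274,0,0,0],[-0.032,0.274,0.0,0,0],[-0.032,0.274,0.06,0,0],[-0.032,0.274,0.1,0,0],[-0.032,0.274,0.1,0,0]]'; python3 -m inch '[[0,0,0,0,0],[0,0,0,0,0]]'; python3 - <<'E'
from h import *
p=capture("wrist");save(p,"w4.png")
hsv=cv2.cvtColor(p["color"],cv2.COLOR_RGB2HSV).astype(int);m=((hsv[...,0]>5)&(hsv[...,0]<18)&(hsv[...,1]>130)).astype(np.uint8);m[300:]=0
n,l,s,c=cv2.connectedComponentsWithStats(m)
for i in range(1,n):
    if s[i,4]>40: print(s[i],c[i],ray(p,c[i],45))
for r in tip_of(p,"repeater_orange_lens"): print(r,ray(p,r["centre"],45))
delta([638,-101,180])
E
```

```text
time: 5.93
tool_pos: [638.3, -103.1, 199.2]
tcp_rot: [-3.141, 0.002, 0.259]
contact_force: [1.3, 0.0, -0.1]
grip_width: 0.2
finger_force: 0.0
time: 6.1
tool_pos: [637.3, -101.3, 198.3]
tcp_rot: [-3.137, 0.007, 0.259]
contact_force: [0.7, 0.2, 1.5]
grip_width: 0.7
finger_force: 0.0
[ 228  159   50   48 1380] [252.69710145 182.32463768] [638.4711425  -96.45254669  45.        ]
{'centre': [250.5, 187.8], 'conf': 0.78} [632.13593558 -95.71625519  45.        ]
{'centre': [234.3, 73.8], 'conf': 0.71} [736.43229407 -53.02033879  45.        ]
t 6.2 pos [ 639.5 -100.2  202.9] rot [ 3.142e+00 -1.000e-03  2.610e-01] F [0.4 0.1 1.1] w 0.9376959020409777
tool delta m [-0.0017  0.0004  0.0229]
```

View pics/w4.png

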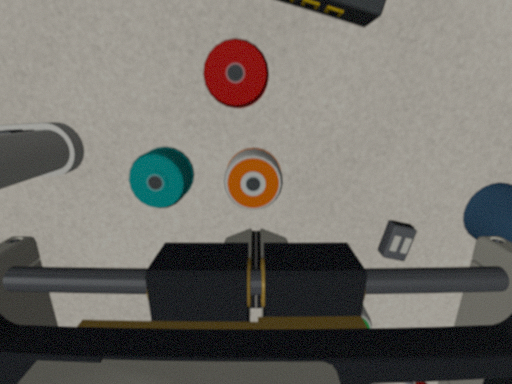

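Orange puck with lens at (253,184), directly ahead of the tips; about (637,-98). I descend to about 3.5 cm first, then check the height with averaged readings.

```bash
python3 -m inch '[[-0.0007,-0.003,0.04,0,0],[-0.0007,-0.003,0.075,0,0],[-0.0007,-0.003,0.095,0,0],[-0.0007,-0.003,0.1,0,0],[-0.0007,-0.003,0.1,0,0],[-0.0007,-0.003,0.1,0,0]]'; python3 - <<'E'
from h import *
np.set_printoptions(precision=1,suppress=True)
a=[]
for i in range(8):
    p=capture("wrist");o=get_obs();a.append(o["tool_pos"])
    if i<3:
        hsv=cv2.cvtColor(p["color"],cv2.COLOR_RGB2HSV).astype(int);m=((hsv[...,0]>5)&(hsv[...,0]<18)&(hsv[...,1]>130));m[300:]=0
        y,x=np.nonzero(m);print(x.min(),x.max(),y.min(),y.max())
print(np.mean(a,0),np.std(a,0),o["time"],o["tcp_rot"])
q=capture("scene")
A=cv2.resize(p["color"][100:300,150:350],(600,600));B=cv2.resize(q["color"][195:275,190:230+11],(200,314))
B=np.vstack([cv2.resize(q["color"][185:265,205:255],(200,320)),np.zeros((280,200,3),np.uint8)])
cv2.imwrite("pics/w5.png",np.hstack([A,B])[:,:,::-1])
E
```

```text
time: 6.7
tool_pos: [639.2, -97.8, 104.6]
tcp_rot: [3.14, -0.004, 0.262]
contact_force: [-0.5, -0.3, 0.7]
grip_width: 0.4
finger_force: 0.0
173 352 51 298
150 440 44 269
175 330 29 269
[638.6 -98.3 103.9] [0.5 0.1 0.8] 7.1 [ 3.1 -0.   0.3]
```

View pics/w5.png

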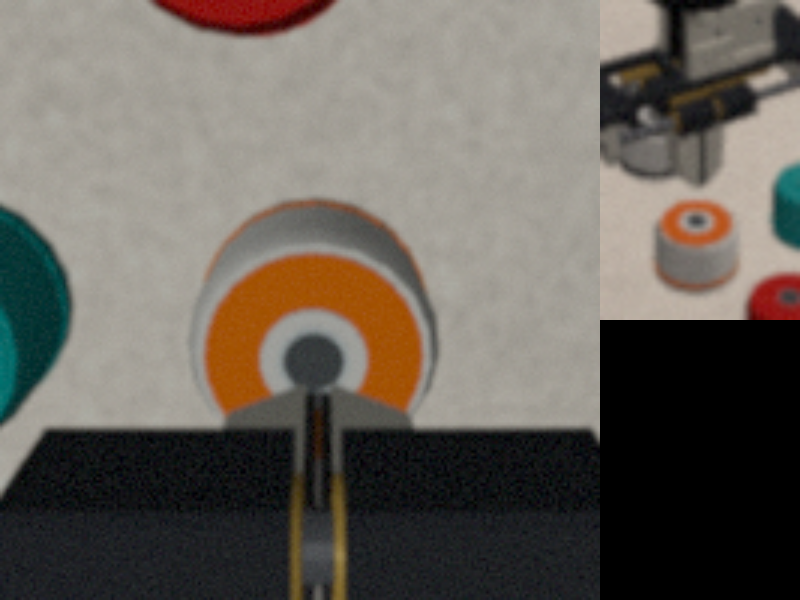

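Wrist: lens at pixel (254,221) just ahead of the tips' near edge. Scene: tips at (229,231) right above the lens (229,240). I check this numerically.

```bash
python3 - <<'E'
from h import *
np.set_printoptions(precision=1,suppress=True)
p=capture("wrist");q=capture("scene")
gr=p["color"];print(ray(p,(254.3,220.7),45))
print("scene lens",ray(q,(229.2,240),45),"tip",ray(q,(229.2,231.2),85))
def proj(c,w):
    T=np.linalg.inv(c["pose"]);return cv2.projectPoints(np.array([w],float),cv2.Rodrigues(T[:3,:3])[0],T[:3,3],np.array(c["intrinsics"],float),np.array(c["distortion"],float))[0].ravel()
R=Ro.from_euler("xyz",get_obs()["tcp_rot"]).as_matrix();t=np.array([638.6,-98.3,104])
for w in(t+R@[0,0,19],t+R@[9.5,0,19],t+R@[-9.5,0,19]):print("tip proj",proj(p,w),proj(q,w))
for w in([637,-98,45],[638,-98,45]):print("lens",proj(p,w),proj(q,w))
E
```

```text
[636.2 -97.1  45. ]
scene lens [639.5 -97.9  45. ] tip [ 648.1 -100.    85. ]
tip proj [257.1 242.5] [229.  229.2]
tip proj [257.1 227.9] [230.6 230.9]
tip proj [257.1 256.7] [227.4 227.5]
lens [255.8 220.1] [229.  239.5]
lens [256.2 218.8] [229.  239.7]
```

```bash
python3 -m inch '[[-0.001,-0.001,0.005,0,0],[-0.001,-0.001,0.01,0,0],[-0.001,-0.001,0.0145,0,0],[-0.001,-0.001,0.0145,0,0],[-0.001,-0.001,0.0145,0,0],[-0.001,-0.001,0.0145,0,0]]'; python3 - <<'E'
from h import *
a=[]
for i in range(6): q=capture("scene");a.append(get_obs()["tool_pos"])
print(np.mean(a,0),np.std(a,0),get_obs()["time"])
w=capture("wrist")
A=cv2.resize(w["color"][100:300,150:350],(600,600));B=np.zeros((600,200,3),np.uint8);B[:320]=cv2.resize(q["color"][185:265,205:255],(200,320))
cv2.imwrite("pics/w6.png",np.hstack([A,B])[:,:,::-1])
E
```

```text
time: 7.75
tool_pos: [636.5, -97.6, 87.4]
tcp_rot: [3.142, 0.0, 0.261]
contact_force: [0.0, 0.1, -0.1]
grip_width: 0.3
finger_force: 0.0
[636.58671225 -97.61051904  87.71313768] [0.03830564 0.01485667 0.04826477] 8.05
```

View pics/w6.png

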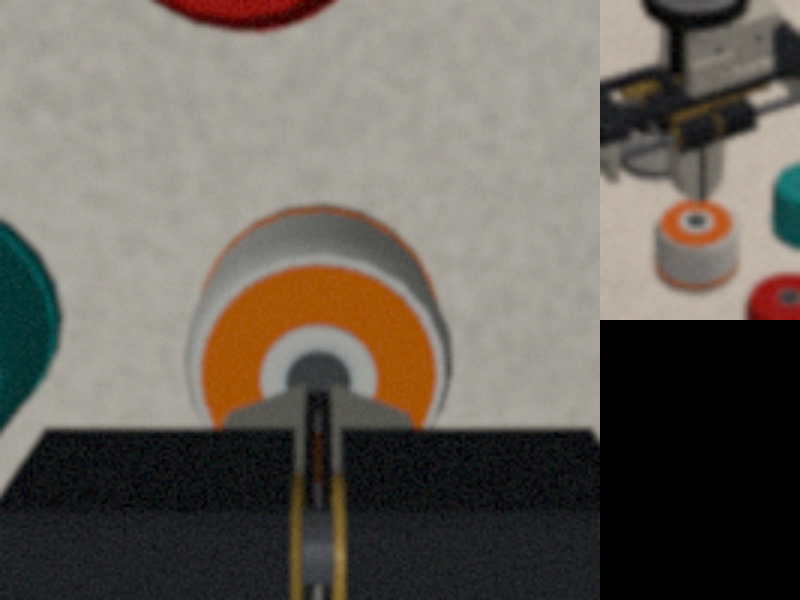

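The lens (crop 318,372) is centred ahead of the tips, with a gap of about 24 mm. The press reading (204.9 against an expected 205) supports the height scale. Hold still for over 4 s.

```bash
H='see rows below'; python3 -m inch '[[0,0,-0.001,0,0],[0,0,-0.001,0,0],[0,0,-0.001,0,0],[0,0,-0.001,0,0],[0,0,-0.001,0,0],[0,0,-0.001,0,0],[0,0,-0.001,0,0],[0,0,-0.001,0,0]]' >/dev/null
for i in 1 2 3 4 5 6; do python3 -m inch '[[0,0,0,0,0],[0,0,0,0,0],[0,0,0,0,0],[0,0,0,0,0],[0,0,0,0,0],[0,0,0,0,0],[0,0,0,0,0],[0,0,0,0,0]]' | head -2; done
python3 -c "
from h import *
delta([636.6,-97.6,88.7]); p=capture('scene'); save(p,'end.png')"
```

```text
time: 9.43
tool_pos: [636.5, -97.6, 88.5]
time: 10.1
tool_pos: [636.4, -97.6, 88.5]
time: 10.77
tool_pos: [636.4, -97.6, 88.5]
time: 11.43
tool_pos: [636.4, -97.6, 88.5]
time: 12.1
tool_pos: [636.4, -97.6, 88.5]
time: 12.77
tool_pos: [636.5, -97.6, 88.5]
t 12.77 pos [636.5 -97.6  88.5] rot [3.141 0.    0.261] F [ 0.3 -0.2 -0.1] w 0.32970008104985526
tool delta m [ 0.0001  0.0001 -0.0002]
```

View pics/end.png

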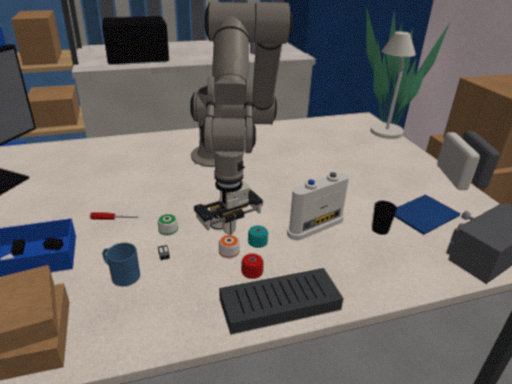

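The arm points at the orange repeater (229,245); the blue button is out at (311,183) and everything else is in place.

```bash
python3 -c "
from plant import *
print(close_job())"
```

```text
the job is handed in; nothing more can be done
None
```

The job is handed in: I pressed the blue button fully in for about a second and it came back out, then held the closed fingers still about 24.5 mm above the orange repeater's lens for over four seconds, and the arm finished still pointing there.

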